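# Try the freshly cast key in the sample box's spring lock

### The job

Lift the orange cast key straight up out of its open mould and push it, bit down, fully home into the lock on top of the blue sample box, rocking it up to some 25 degrees to either side where the sticky pins hold it back. Then turn it a quarter turn clockwise (seen from above) as far as it goes and keep it there against the return spring: finish still holding the turned key, and leave the other things on the bench where they stand.

Things in the scene. Friction and masses are not known exactly. Their poses are not given: they have to be found in the camera images.
- key: Loose orange cast key standing in the mould, bow up, 40 g; same after a half turn. Origin: centre of the shoulder (underside of the bow). z up, x along the bow's width, y across its thickness. Bow: flat tab 28 mm wide (x), 9 mm thick (y), 28 mm tall, then 22 mm wide up to 36 mm. In the mould the shoulder is 5 mm below the mould's top: 31 mm of bow stand free; play up to 2 mm all round.
- key_bit (a point): Centre of the flat lower end of the key's bit, 34 mm below the shoulder, on the key's axis; axes as the key's. Below the shoulder runs a round stem, 4.4 mm diameter; at its end is the flat bit, 18 mm wide (x), 4 mm thick (y), 5 mm tall.
- mould: Fixed open-topped aluminium mould block, 64 (x) x 84 (y) x 42 mm tall on an 84 x 104 x 3 mm foot plate, with the key standing in the cavity at its centre. Origin: centre of its underside. The key's x lies along the mould's x (within about 1 degree).
- lockbox: Fixed blue sample box with grey lid, 112 (x) x 102 (y) mm, lid top 78 mm above the bench; in the middle of the lid a 44 x 44 mm steel lock plate 4 mm thick with the keyhole. Origin: centre of its underside; z up. A dark bolt on its front (-x side) rises as the lock turns.
- lock_face (a point): Centre of the keyhole, level with the top of the lock plate, 82 mm above the bench. z up, x along the keyhole's long side. Keyhole 19.5 mm (x) by 5.5 mm (y), with a 1.5 mm chamfer. The key is fully home when its shoulder rests on the lock plate (bit end 34 mm deep). Slots inside are the same size and leave the bit about 5 degrees of play.
- upper_pins (a point): Point inside the lock, 10 mm straight below point lock_face: top of the upper sticky pin plate (3 mm thick), where the bit stops. Its slot is turned 15 to 25 degrees clockwise seen from above (amount unknown). Press lightly (about 5 N) and rock the key about z until it drops through. Between the plates the bit turns freely; inside a plate it drags it along (0.12 N m).
- lower_pins (a point): Point 19 mm below point lock_face: top of the lower sticky pin plate (3 mm thick), where the bit stops again. Its slot is turned 15 to 25 degrees counter-clockwise seen from above (amount unknown). Further down, 28 to 36 mm below the face, is the rotor's slot, in line with the keyhole: turn the key back to straight to drop into it.
- lock_rotor (a joint): Angle of the lock's rotor (rad): 0 at rest, grows clockwise seen from above, stop at 1.66. A spring drives it back to 0 when let go (about 0.1 N m at a quarter turn). The key turns it only when fully home, and leads it by up to 5 degrees.
- vial: Bystander: small clear vial with blue cap, 27 mm diameter, 54 mm tall; origin at its underside.
- marker: Bystander: black and white marker pen lying on the bench, 115 x 14 mm; origin at its underside.
- tweezers: Bystander: steel tweezers lying on the bench, 124 x 17 x 9 mm; origin at the underside.
- beaker: Bystander: small clear beaker, 46 x 51 mm, 58 mm tall; origin at its underside.
- dropper: Bystander: brown dropper bottle with black dropper cap, 28 mm diameter, 96 mm tall; origin at its underside.
- petri_dish: Bystander: flat glass dish, 60 mm diameter, 14 mm tall; origin at its underside.
- flask_c: Bystander: clear conical flask left of the pipette stand, 64 mm diameter, 105 mm tall; origin at its underside.

How it is judged:
By the outcome, as a careful person would: the job done as asked, in the order asked, and still so for the second after the job is handed in, while the arm keeps its last pose, push and grip.
It also fails if it takes over 51 s, if anything falls off the work surface, if the arm or the gripper's body presses on something with over 40 N, if the wrist force passes 120 N, or if a joint passes its speed limit or range.

### The arm

A 6-joint arm with a two-finger parallel gripper is mounted at the origin on a cart in front of the work surface, level with it; the furniture and walls round the work are solid. World frame = base frame: x ahead of the robot, y to its left, z up, the work surface at z = 0. Lengths are in m, angles in rad, forces in N, time in s.
With the tool pointing down it reaches from about 0.15 to 0.775 m from the base axis. Payload 6.1 kg.
Tool frame: the origin (TCP) lies at the very end of the fingers, on their centre line; the grasp point (between the pads) lies 19 mm behind it; z points along the fingers, y is the line along which they close (so a half turn about z gives the same grasp; the last joint's range is limited). The gripper opens to 85 mm and grips with 20 to 120 N. Pads are 22 mm wide; open, the fingers measure 114 mm over their backs; the gripper's body (76 mm by 85 mm) begins 54 mm behind the grasp point. The pads swing forward as they close: fully open they stand 13 mm farther back than shut.
Start: joints at [1.131, 0.126, -0.04, 1.405, 0, 1.571], TCP at [0.224, 0.475, 0.231] pointing down, gripper open.
Joint ranges: [-2.72, 2.72], [-0.95, 1.95], [-1.27, 1.35], [-1.78, 2.02], [-1.46, 1.47], [-3.14, 3.14]. Speed limits (rad/s): [2.39, 2.39, 3.01, 3.14, 3.14, 3.14].

### API

Orientations are given as a rotation vector (axis times angle).
In Python, from station import env, camera, camera_params gives the robot as it stands. The module is installed in compiled form; this text tells all that it offers.
- The arm moves only by the tool move_arm, never from a script. Its argument "increments" is a list of rows, each an object with "xyz": the shift along the tool's x, y, z in a scale on which 1.0 is 600 mm, a list of three; "yaw": the turn about the tool's z in shares of 60 degrees (1.0 is 60 degrees); "grip": the finger opening in mm, from 0 to 85.4. In form: [{"xyz": [dx, dy, dz], "yaw": yaw, "grip": grip}, ...]. A call has 1 to 10 rows; each row is the pose to reach, as a shift and turn from the pose commanded when the call began, along the tool's axes at that moment; what a row does not reach only later rows make up. A row lasts 1/8 s, in which the tool goes at most 62.5 mm and 10.7 degrees, less where a joint would pass 70% of its speed; a pose out of reach is approached as far as the arm can. No shift or turn number may pass 1 either way. A call with a gripper value outside its range is refused whole. The fingers move at their own pace and stop on an object; the grip force is fixed at half the most. Time passes only in rows, so rows that repeat a pose let the fingers close. It gives the time, the measured TCP pose, the force, the opening and the grip force at its end, in the units of the state.
- env.sense(): the state, without advancing time (a new reading comes with each control period).
- camera(name): name is "side" or "top"; returns (picture, depth): 400x640x3 uint8, blue, green, red; 400x640 float32, m along the optical axis (not along the pixel's ray), 0 where there is no reading.
- camera_params(name): a dict with "intrinsics" (3x3 intrinsics, pixels), "camera_from_world" (4x4, takes a point from world to camera coordinates). Camera axes: x right, y up, looking along -z (the intrinsics and any distortion apply to the point x, -y, -z); pixel columns grow to the right and rows downward; lengths in m; the calibration is good to about 2 mm. A picture is of the moment at which its call begins. camera_params takes no time and is no camera call.
- env.finish_job(): hands the job in; it is judged then, once.
The state is a dict: "time_s": time; "joint_pos": joint angles; "dq": joint speeds; "effort": joint torques, N m; "eef_pos": TCP position; "orientation": TCP orientation; "wrist_force": force on the tool from outside, world axes, zero at the start; "ft_torque": the same for the moment, N m; "finger_gap": finger opening in m; "grasp_force": force on a finger pad.
Only numpy, scipy, OpenCV 4.12 (cv2) and the standard library are available. Lean on these libraries where they do the work, as an engineer would, in place of code of your own. Each camera call takes 0.05 s, during which the arm holds its last target. There are 200 camera calls.

## Working session

There is one attempt and no reset: what is moved stays moved. The work goes in short steps, Python scripts to look and compute and a tool call to move; the robot and the scene stay as the last step left them, time stands still between calls to the robot, and variables do not carry over. Pictures are saved under pics/ and viewed, at most 12 in all, crops included, and the job is handed in when it is done.

Besides the shell and the picture viewer there is one more tool, called after ">>>" as name(argument=value, ...), one argument or row to a line, values as JSON. move_arm: Moves the arm, as the interface text tells. Its arguments: {"type":"object","properties":{"increments":{"type":"array"}},"required":["increments"]}

```bash
mkdir -p pics; python3 - <<'E'
from station import env,camera,camera_params
import cv2,numpy as np
for n in("side","top"):
    p,d=camera(n); cv2.imwrite(f"pics/{n}0.png",p); np.savez(f"{n}0.npz",p=p,d=d)
    c=camera_params(n); print(n,c["intrinsics"],c["camera_from_world"],c.keys())
s=env.sense(); print(s)
E
```

```text
side [[480.58643899   0.         316.92041402]
 [  0.         480.58643899 197.37711705]
 [  0.           0.           1.        ]] [[ 0.99812533 -0.05770314  0.02040011 -0.54266117]
 [ 0.00276185  0.37544459  0.92684073 -0.04716244]
 [-0.06114073 -0.92504687  0.37490012 -1.56882055]
 [ 0.          0.          0.          1.        ]] dict_keys(['intrinsics', 'camera_from_world'])
top [[459.21203303   0.         322.47255763]
 [  0.         459.21203303 202.04590855]
 [  0.           0.           1.        ]] [[ 0.01958334 -0.99974274  0.01144293 -0.0983526 ]
 [ 0.98300906  0.02134227  0.1823121  -0.53957002]
 [-0.18250942  0.00767822  0.98317412 -1.39667999]
 [ 0.          0.          0.          1.        ]] dict_keys(['intrinsics', 'camera_from_world'])
{'time_s': 0.1, 'joint_pos': array([ 1.13100026e+00,  1.26340092e-01, -4.05144714e-02,  1.40540184e+00,
       -1.16253724e-05,  1.57082366e+00]), 'dq': array([ 5.14901231e-04, -8.66684281e-04,  1.40144694e-03,  8.62411855e-04,
       -2.17044641e-04, -5.56112317e-05]), 'effort': array([ 1.62523171e-03, -4.36905277e+01,  3.53605485e+01,  1.37867464e-02,
       -1.90779565e-05,  2.90898322e-05]), 'eef_pos': array([0.22336636, 0.47470276, 0.23059222]), 'orientation': array([-6.85250664e-01, -3.06563228e+00,  2.24203214e-03]), 'wrist_force': array([ 1.08341756,  0.16373962, -0.09346227]), 'ft_torque': array([-0.00938402,  0.00949421,  0.03002394]), 'grasp_force': 0.0, 'finger_gap': 0.0853454606969529}
```

View pics/side0.png

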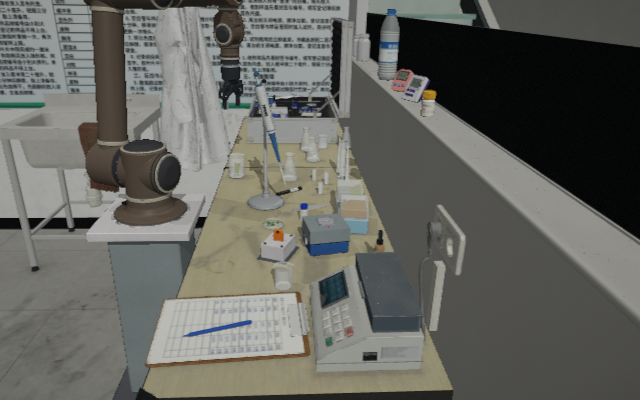

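View pics/top0.png

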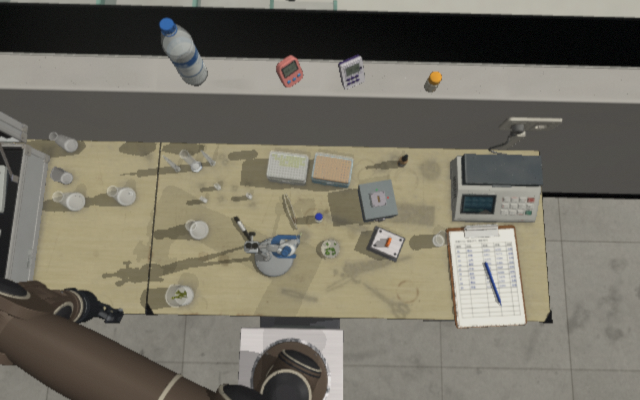

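The side view shows the mould with the orange key at about (279,238) and the blue box at (325,232). The top view shows the mould at (387,243) and the lock plate at (378,199). I'll zoom in next.

```bash
cat > h.py <<'E'
import numpy as np,cv2
from station import camera_params
def P(n):
    c=camera_params(n); return c["intrinsics"],c["camera_from_world"]
def ray(n,uv):
    K,T=P(n); d=np.linalg.inv(K)@[uv[0],uv[1],1]; d=np.array([d[0],-d[1],-d[2]])
    R=T[:3,:3]; return -R.T@T[:3,3], R.T@d
def onz(n,uv,z):
    o,d=ray(n,uv); return o+d*(z-o[2])/d[2]
def tri(a,b):
    (o1,d1),(o2,d2)=ray("side",a),ray("top",b)
    A=np.c_[d1,-d2]; t=np.linalg.lstsq(A,o2-o1,rcond=None)[0]
    p,q=o1+d1*t[0],o2+d2*t[1]; return (p+q)/2,np.linalg.norm(p-q)
def proj(n,X):
    K,T=P(n); c=T[:3,:3]@X+T[:3,3]; c=np.array([c[0],-c[1],-c[2]]); u=K@c; return u[:2]/u[2]
E
python3 - <<'E'
from h import *
s=np.load("side0.npz")["p"];t=np.load("top0.npz")["p"]
a=cv2.resize(s[205:265,245:365],None,fx=6.6,fy=6.6,interpolation=cv2.INTER_CUBIC)
b=cv2.resize(t[172:272,350:450],None,fx=6,fy=6,interpolation=cv2.INTER_CUBIC)
cv2.imwrite("pics/sc.png",a);cv2.imwrite("pics/tc.png",b)
for n,p in(("side",s),("top",t)):
    hsv=cv2.cvtColor(p,cv2.COLOR_BGR2HSV)
    m=cv2.inRange(hsv,(5,140,120),(20,255,255))
    m[:180]=0
    k,l,st,c=cv2.connectedComponentsWithStats(m)
    for i in range(1,k):
        if st[i,4]>8: print(n,st[i],c[i])
E
```

```text
side [274 229   9  12  89] [278.03370787 234.88764045]
top [386 238   5   8  21] [388.19047619 241.52380952]
```

View pics/sc.png

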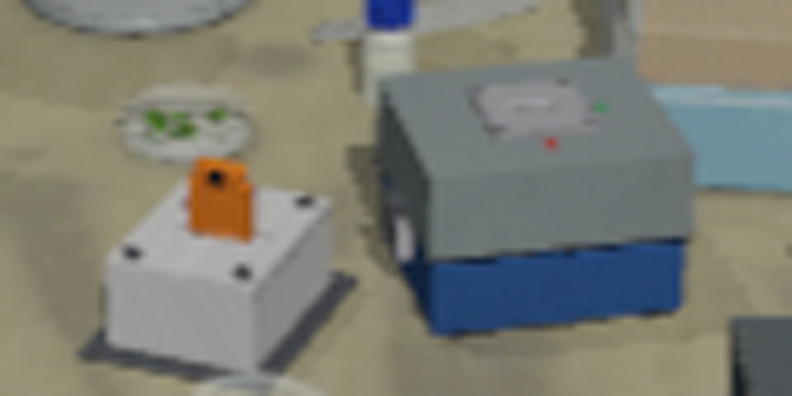

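View pics/tc.png

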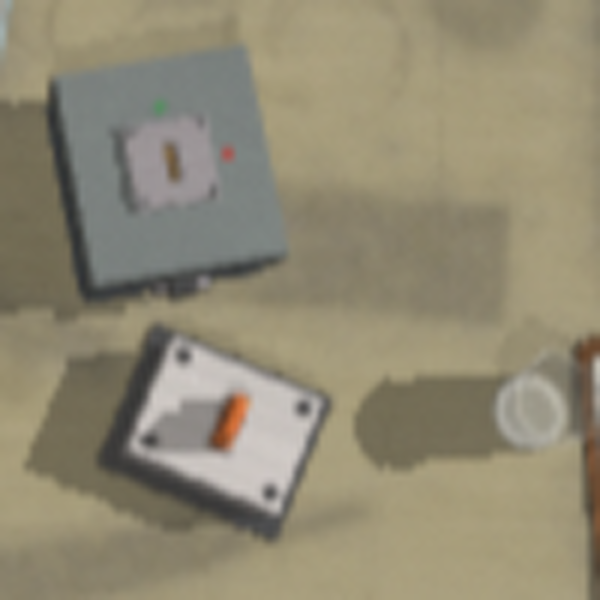

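Crops: in the side crop the key stands in the grey-white mould, with mould screws at (304,201), (242,271) and (132,252). In the top crop the mould screws are at (183,356), (302,407), (150,440) and (270,492). The keyhole is at (172,162) and the lid corners are at (50,80), (245,45), (285,260) and (85,295). A pipette stand lies between the start pose and the work.

```bash
cat >> h.py <<'E'
def cloud(n,d):
    K,T=P(n); v,u=np.mgrid[0:d.shape[0],0:d.shape[1]]
    x=(u-K[0,2])/K[0,0]*d; y=(v-K[1,2])/K[1,1]*d
    c=np.stack([x,-y,-d],-1); return (c-T[:3,3])@T[:3,:3]
E
python3 - <<'E'
from h import *
np.set_printoptions(precision=4,suppress=True)
T=lambda x,y:((x+.5)/6-.5+350,(y+.5)/6-.5+172)
S=lambda x,y:((x+.5)/6.6-.5+245,(y+.5)/6.6-.5+205)
for a,b in(((304,201),(183,356)),((242,271),(302,407)),((132,252),(270,492))): print("screw",tri(S(*a),T(*b)))
print("plate-ish lid corners")
for a,b in(((690,155),(245,45)),((428,178),(285,260)) if 0 else ((435,178),(285,262)),((380,80),(85,295)) if 0 else ((380,80),(50,80))): pass
for a,b in(((692,155),(245,45)),((432,180),(285,258)) ,((635,62),(52,82)) ): print("lid?",tri(S(*a),T(*b)))
print("keyhole",tri(S(537,104),T(172,162)))
z=np.load("top0.npz"); p,d=z["p"],z["d"]; C=cloud("top",d)
sc=[onz("top",T(*q),.0435)[:2] for q in((183,356),(302,407),(270,492),(150,440))]
print("mould c",np.mean(sc,0)); sc=np.array(sc)
for v in(sc[0]-sc[3],sc[1]-sc[2],sc[0]-sc[1],sc[3]-sc[2]): print(np.linalg.norm(v),np.degrees(np.arctan2(v[1],v[0])))
print("key",[C[int(v),int(u)] for u,v in((388,240),(388,242))], "mould",C[250,385],C[236,396])
print("lid",C[190,370],"plate",C[196,372],C[199,378])
# tall stuff
m=(C[...,2]>.12)&(C[...,0]>.1)&(C[...,0]<.7)&(abs(C[...,1])<.5)&(d>0)
k,l,st,c=cv2.connectedComponentsWithStats(m.astype(np.uint8))
for i in range(1,k):
    if st[i,4]>3: q=C[l==i]; print(st[i],q.min(0),q.max(0))
z=np.load("side0.npz"); C2=cloud("side",z["d"])
m=(C2[...,2]>.12)&(C2[...,0]>.12)&(C2[...,0]<.6)&(abs(C2[...,1])<.35)&(z["d"]>0)
k,l,st,c=cv2.connectedComponentsWithStats(m.astype(np.uint8))
for i in range(1,k):
    if st[i,4]>3: q=C2[l==i]; print("s",st[i],q.min(0),q.max(0))
for n,pp in(("side",np.load("side0.npz")["p"]),):pass
E
```

```text
screw (array([ 0.4543, -0.2692,  0.0461]), np.float64(4.088840525050984e-05))
screw (array([ 0.429 , -0.3311,  0.0459]), np.float64(4.118337938105859e-05))
screw (array([ 0.3845, -0.314 ,  0.0461]), np.float64(0.0001852509124137771))
plate-ish lid corners
lid? (array([ 0.6132, -0.2974,  0.0799]), np.float64(0.0003618834798131309))
lid? (array([ 0.5037, -0.3173,  0.0788]), np.float64(0.0034712488745887757))
lid? (array([ 0.5962, -0.1976,  0.0764]), np.float64(0.0077542043080026015))
keyhole (array([ 0.5508, -0.2586,  0.0851]), np.float64(0.0024415859663429336))
mould c [ 0.4198 -0.2919]
0.04748913028153377 -21.3691433423938
0.047630741171623706 -21.029745647935854
0.06696661986023192 67.70475013664215
0.06725114040647676 67.5887150157927
key [array([ 0.4239, -0.2902,  0.07  ]), array([ 0.417 , -0.289 ,  0.0772])] mould [ 0.3951 -0.2844  0.0454] [ 0.4404 -0.3204  0.0371]
lid [ 0.579  -0.2347  0.0713] plate [ 0.5573 -0.2393  0.085 ] [ 0.5529 -0.2609  0.0615]
[179 150  12  11  73] [0.6462 0.3174 0.1205] [0.673  0.3443 0.1525]
[201 151   4   4   9] [0.6679 0.2752 0.1234] [0.6721 0.2796 0.1485]
[163 156   5   5  12] [0.6476 0.3881 0.1205] [0.6551 0.3931 0.1488]
[244 232  58  27 887] [ 0.344  -0.0267  0.1213] [0.4339 0.1018 0.4524]
[    0   278   258   122 14751] [0.1    0.0201 0.2459] [0.2824 0.4959 0.7282]
[282 350  15   4  52] [ 0.1001 -0.0215  0.1218] [0.1046 0.0178 0.1751]
s [181   0  37   7 213] [0.1201 0.1503 0.6254] [0.205  0.3497 0.6454]
s [253  72  31 108 987] [ 0.3449 -0.0355  0.1202] [0.4319 0.0953 0.4518]
```

Mould checks out: screws at z 46 mm, top about 45 mm, spacing consistent. The pipette stand is 0.45 m tall, so I'll go over it, rising first.

The rows are not in the units I measure in: shifts go in shares of 600 mm and turns go in shares of 60 degrees. I convert before sending: -280 mm / 600 = -0.4667, -240 mm / 600 = -0.4.

>>> move_arm(
  increments=[
    {"xyz": [0, 0, -0.1], "yaw": 0, "grip": 60},
    {"xyz": [0, 0, -0.2], "yaw": 0, "grip": 60},
    {"xyz": [0, 0, -0.3], "yaw": 0, "grip": 60},
    {"xyz": [0, 0, -0.4], "yaw": 0, "grip": 60},
    {"xyz": [0, 0, -0.4667], "yaw": 0, "grip": 60},
    {"xyz": [0, 0, -0.4667], "yaw": 0, "grip": 60},
  ],
)

```text
time_s: 0.85
eef_pos: [0.221, 0.4698, 0.4899]
orientation: [0.684, 3.06, 0.043]
wrist_force: [-0.9, 1.0, -1.1]
finger_gap: 0.0605
grasp_force: 0.0
```

```bash
python3 - <<'E'
from h import *
from station import env
np.set_printoptions(precision=4,suppress=True)
s=env.sense(); print(s["time_s"],s["eef_pos"],s["orientation"],s["joint_pos"])
# lock plate & keyhole masks
for n,(x0,y0,x1,y1) in(("top",(362,185,392,212)),("side",(312,212,340,228))):
    p=np.load(n+"0.npz")["p"][y0:y1,x0:x1]; hsv=cv2.cvtColor(p,cv2.COLOR_BGR2HSV)
    print(n,p.shape); print(p.max(2))
E
```

```text
0.85 [0.221  0.4698 0.4899] [0.6839 3.0597 0.0427] [ 1.131   0.2714  0.7482  2.0197 -0.      1.5708]
top (27, 30, 3)
[[128 128 128 127 128 128 131 129 130 129 130 129 130 130 130 127 128 129
  128 128 129 129 128 128 128 129 127 129 128 130]
 [128 128 128 128 128 128 129 129 129 130 129 130 130 131 130 128 129 130
  128 130 129 128 129 129 130 129 128 128 129 130]
 [129 128 129 128 128 129 129 129 131 129 129 129 130 130 129 130 129 129
  129 129 130 129 129 130 130 129 128 129 128 131]
 [128 129 130 129 129 130 130 130 131 128 129 129 129 130 133 131 130 130
  129 128 130 131 130 129 129 130 130 128 128 128]
 [128 130 130 130 129 131 133 131 130 130 128 128 129 131 140 134 128 130
  130 129 130 131 129 130 129 130 130 128 128 128]
 [130 129 131 129 129 131 131 130 129 129 128 129 127 130 137 133 129 128
  130 127 129 129 132 129 129 131 130 129 129 130]
 [129 128 129 129 129 130 130 129 127 128 129 130 130 129 131 132 132 132
  139 136 129 121 134 130 128 128 128 129 128 129]
 [129 129 131 130 130 130 128 127 124 128 131 133 139 139 139 143 144 145
  153 151 142 120 138 131 130 128 
[... 3582 characters left out ...]
124 124 125 124 124 114 119 137 144 144 145 145 143 142 144 145 145 144
  145 143 144 134 130 127 123 124 124 125]
 [124 123 124 125 125 125 116 130 141 141 142 144 143 143 143 144 145 144
  144 143 142 127 118 124 125 124 125 125]
 [124 124 125 125 124 125 105 101 105 120 136 141 140 138 136 137 138 137
  134 132 134 134 133 129 125 124 124 124]
 [125 124 125 125 125 124 125 108 120 133 133 133 133 126 121 123 127 124
  128 127 126 125 124 124 124 124 124 124]
 [124 124 125 125 125 125 124 118 123 127 126 125 124 125 124 134 152 137
  124 124 124 123 123 123 124 124 124 124]
 [125 125 124 125 124 125 126 126 126 124 125 125 125 124 124 125 136 127
  124 125 123 123 123 124 124 124 125 124]]
```

The j4 limit tilts the tool when it's that high, so I'll go around the stand's far side at a slightly lower height.

Converted, -469 mm / 600 = -0.7817, -416 mm / 600 = -0.6933.

>>> move_arm(
  increments=[
    {"xyz": [-0.0867, -0.045, 0.025], "yaw": 0, "grip": 60},
    {"xyz": [-0.1733, -0.09, 0.05], "yaw": 0, "grip": 60},
    {"xyz": [-0.26, -0.135, 0.0833], "yaw": 0, "grip": 60},
    {"xyz": [-0.3467, -0.18, 0.1167], "yaw": 0, "grip": 60},
    {"xyz": [-0.4333, -0.225, 0.1333], "yaw": 0, "grip": 60},
    {"xyz": [-0.52, -0.27, 0.1333], "yaw": 0, "grip": 60},
    {"xyz": [-0.6067, -0.315, 0.1333], "yaw": 0, "grip": 60},
    {"xyz": [-0.6933, -0.36, 0.1333], "yaw": 0, "grip": 60},
    {"xyz": [-0.7817, -0.4067, 0.1333], "yaw": 0, "grip": 60},
    {"xyz": [-0.7817, -0.4067, 0.1333], "yaw": 0, "grip": 60},
  ],
)

```text
time_s: 2.1
eef_pos: [0.5431, 0.048, 0.3983]
orientation: [-0.693, -3.062, -0.035]
wrist_force: [0.4, 0.1, -0.3]
finger_gap: 0.0601
grasp_force: 0.0
```

```bash
cat >> h.py <<'E'
from scipy.spatial.transform import Rotation as Ro
def st():
    from station import env
    s=env.sense(); R=Ro.from_rotvec(s["orientation"]).as_matrix()
    print("t",s["time_s"],"p",np.round(s["eef_pos"],4),"yawy",round(np.degrees(np.arctan2(R[1,1],R[0,1])),2),"tilt",np.round(R[:,2],3),"q",np.round(s["joint_pos"],3),"F",np.round(s["wrist_force"],1),"M",np.round(s["ft_torque"],3),"gap",round(s["finger_gap"],4))
    return s,R
def go(x,y,z):
    s,R=st(); print("tool mm",np.round(R.T@(np.array([x,y,z])-s["eef_pos"])*1e3,1))
E
python3 - <<'E'
from h import *
go(.4195,-.2917,.12)
np.set_printoptions(precision=4,suppress=True)
# lid edges / plate: bright mask centroid
for n,(x0,y0,x1,y1),th in(("top",(370,191,386,207),143),("side",(312,216,336,226),134)):
    p=np.load(n+"0.npz")["p"][y0:y1,x0:x1].max(2)
    m=(p>th).astype(np.uint8)
    c=max(cv2.findContours(m,cv2.RETR_EXTERNAL,cv2.CHAIN_APPROX_NONE)[0],key=cv2.contourArea)
    h=cv2.convexHull(c); M=cv2.moments(h); uv=(M['m10']/M['m00']+x0,M['m01']/M['m00']+y0)
    print(n,uv,onz(n,uv,.082),cv2.minAreaRect(h))
p=np.load("top0.npz")["p"][194:204,376:381].max(2).astype(float); w=np.clip(150-p,0,None)
v,u=np.mgrid[194:204,376:381]; uv=((u*w).sum()/w.sum(),(v*w).sum()/w.sum()); print("hole top",uv,onz("top",uv,.082))
print("hole axis px",np.polyfit(v.ravel(),u.ravel(),1,w=np.sqrt(w.ravel())))
E
```

```text
t 2.1 p [0.5431 0.048  0.3983] yawy 64.49 tilt [ 0.003  0.022 -1.   ] q [0.076 0.232 0.464 1.798 0.022 0.522] F [ 0.4  0.1 -0.3] M [0.013 0.032 0.04 ] gap 0.0601
tool mm [ -36.6 -365.6  270.4]
top (378.34777777777776, 198.47444444444443) [ 0.5505 -0.2593  0.082 ] ((8.326923370361328, 7.634615421295166), (13.139781951904297, 13.335897445678711), 78.69007110595703)
side (325.5387596899225, 220.56201550387595) [ 0.5514 -0.2528  0.082 ] ((13.5, 4.5), (7.0, 15.0), 90.0)
hole top (np.float64(378.45247148288973), np.float64(198.58174904942965)) [ 0.5502 -0.2596  0.082 ]
hole axis px [  0.1496 348.751 ]
```

Converted, -366 mm / 600 = -0.61, 140 mm / 600 = 0.2333.

>>> move_arm(
  increments=[
    {"xyz": [-0.01, -0.0917, 0.0167], "yaw": 0, "grip": 60},
    {"xyz": [-0.02, -0.1833, 0.0333], "yaw": 0, "grip": 60},
    {"xyz": [-0.03, -0.27, 0.075], "yaw": 0, "grip": 60},
    {"xyz": [-0.04, -0.3567, 0.125], "yaw": 0, "grip": 60},
    {"xyz": [-0.0467, -0.4433, 0.175], "yaw": 0, "grip": 60},
    {"xyz": [-0.0533, -0.5267, 0.2167], "yaw": 0, "grip": 60},
    {"xyz": [-0.06, -0.61, 0.2333], "yaw": 0, "grip": 60},
    {"xyz": [-0.06, -0.61, 0.2333], "yaw": 0, "grip": 60},
  ],
)

```text
time_s: 3.1
eef_pos: [0.4178, -0.292, 0.2501]
orientation: [-0.691, -3.064, -0.043]
wrist_force: [-0.2, 0.6, -1.0]
finger_gap: 0.0599
grasp_force: 0.0
```

```bash
python3 - <<'E'
from h import *
go(.13,-.48,.30)
go(.4195,-.2917,.12)
from station import camera
for n in("side","top"):
    p,d=camera(n); np.savez(n+"1.npz",p=p,d=d)
a=np.load("side1.npz")["p"][140:280,220:360];b=np.load("top1.npz")["p"][160:300,320:460]
cv2.imwrite("pics/v1.png",np.hstack([cv2.resize(i,(400,400),interpolation=cv2.INTER_CUBIC) for i in(a,b)]))
E
```

```text
t 3.1 p [ 0.4178 -0.292   0.2501] yawy 64.58 tilt [ 0.006  0.027 -1.   ] q [-0.625  0.107 -0.02   1.455  0.025 -0.181] F [-0.2  0.6 -1. ] M [-0.028 -0.027  0.033] gap 0.0599
tool mm [ 179.6 -291.9  -56.6]
t 3.1 p [ 0.4178 -0.292   0.2501] yawy 64.58 tilt [ 0.006  0.027 -1.   ] q [-0.625  0.107 -0.02   1.455  0.025 -0.181] F [-0.2  0.6 -1. ] M [-0.028 -0.027  0.033] gap 0.0599
tool mm [ -2.2  -2.5 130.1]
```

View pics/v1.png

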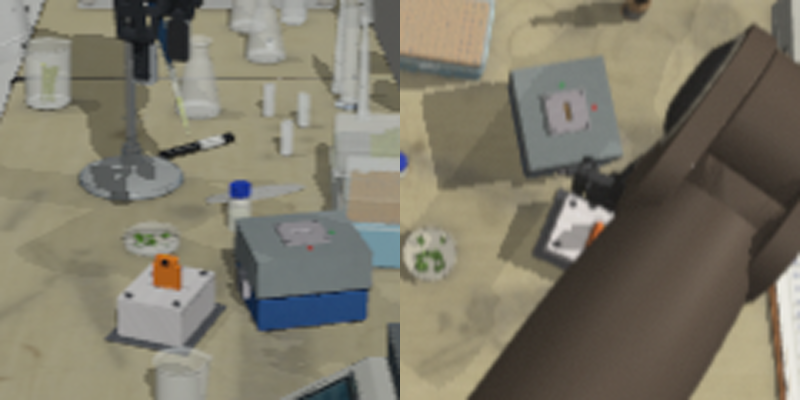

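The view shows the gripper above the mould and the scene undisturbed. The tool kept a 1.6° tilt from the earlier joint-limit clip. I'll cancel it by clipping the same limit on the opposite azimuth.

>>> move_arm(
  increments=[
    {"xyz": [0.06, -0.0767, -0.0333], "yaw": 0, "grip": 60},
    {"xyz": [0.12, -0.1533, -0.0667], "yaw": 0, "grip": 60},
    {"xyz": [0.18, -0.23, -0.1], "yaw": 0, "grip": 60},
    {"xyz": [0.24, -0.3067, -0.1333], "yaw": 0, "grip": 60},
    {"xyz": [0.3, -0.3833, -0.1667], "yaw": 0, "grip": 60},
    {"xyz": [0.36, -0.46, -0.2], "yaw": 0, "grip": 60},
    {"xyz": [0.42, -0.5367, -0.2333], "yaw": 0, "grip": 60},
    {"xyz": [0.48, -0.6117, -0.25], "yaw": 0, "grip": 60},
    {"xyz": [0.48, -0.6117, -0.3167], "yaw": 0, "grip": 60},
    {"xyz": [0.48, -0.6117, -0.3167], "yaw": 0, "grip": 60},
  ],
)

```text
time_s: 4.45
eef_pos: [0.0028, -0.5056, 0.4363]
orientation: [0.683, 3.059, 0.034]
wrist_force: [-0.6, -0.5, -0.4]
finger_gap: 0.0599
grasp_force: 0.0
```

```bash
python3 -c "
from h import *
go(.4195,-.2917,.3)"
```

```text
t 4.45 p [ 0.0028 -0.5056  0.4363] yawy 64.85 tilt [ 0.011  0.02  -1.   ] q [-1.572  0.209  0.527  1.908  0.011 -1.133] F [-0.6 -0.5 -0.4] M [-0.035 -0.066  0.025] gap 0.0599
tool mm [-286.   367.5  145.2]
```

Converted, -65 mm / 600 = -0.1083, -55 mm / 600 = -0.0917.

>>> move_arm(
  increments=[
    {"xyz": [0, 0, -0.0917], "yaw": 0, "grip": 60},
    {"xyz": [0, 0, -0.1083], "yaw": 0, "grip": 60},
    {"xyz": [0, 0, -0.1083], "yaw": 0, "grip": 60},
  ],
)

```text
time_s: 4.82
eef_pos: [0.0026, -0.5021, 0.4814]
orientation: [0.68, 3.057, 0.009]
wrist_force: [0.0, 0.4, -0.6]
finger_gap: 0.0597
grasp_force: 0.0
```

```bash
python3 -c "
from h import *
go(.4195,-.2917,.3)"
```

```text
t 4.825 p [ 0.0026 -0.5021  0.4814] yawy 64.91 tilt [ 0.011  0.004 -1.   ] q [-1.572  0.249  0.695  2.02   0.011 -1.134] F [ 0.   0.4 -0.6] M [-0.025  0.026  0.016] gap 0.0597
tool mm [-286.8  365.8  186.8]
```

Converted, 366 mm / 600 = 0.61, 322 mm / 600 = 0.5367, -3.3 degrees / 60 = -0.055.

>>> move_arm(
  increments=[
    {"xyz": [-0.0583, 0.0767, 0.0417], "yaw": 0, "grip": 50},
    {"xyz": [-0.1183, 0.1533, 0.0833], "yaw": 0, "grip": 50},
    {"xyz": [-0.1783, 0.23, 0.1333], "yaw": 0, "grip": 50},
    {"xyz": [-0.2383, 0.3067, 0.1833], "yaw": 0, "grip": 50},
    {"xyz": [-0.2983, 0.3833, 0.2333], "yaw": -0.0167, "grip": 50},
    {"xyz": [-0.3583, 0.46, 0.2833], "yaw": -0.0333, "grip": 50},
    {"xyz": [-0.4183, 0.5367, 0.3333], "yaw": -0.05, "grip": 50},
    {"xyz": [-0.4783, 0.61, 0.3833], "yaw": -0.055, "grip": 50},
    {"xyz": [-0.4783, 0.61, 0.4333], "yaw": -0.055, "grip": 50},
    {"xyz": [-0.4783, 0.61, 0.4333], "yaw": -0.055, "grip": 50},
  ],
)

```text
time_s: 6.08
eef_pos: [0.4182, -0.2901, 0.2224]
orientation: [0.591, 3.083, 0.014]
wrist_force: [0.2, -0.3, -0.6]
finger_gap: 0.0501
grasp_force: 0.0
```

```bash
python3 -c "
from h import *
go(.4195,-.2917,.1)"
```

```text
t 6.075 p [ 0.4182 -0.2901  0.2224] yawy 68.29 tilt [ 0.004  0.008 -1.   ] q [-0.612  0.097 -0.092  1.384  0.009 -0.233] F [ 0.2 -0.3 -0.6] M [-0.056  0.031 -0.005] gap 0.0501
tool mm [ -1.7  -2.1 122.4]
```

Converted, 172 mm / 600 = 0.2867, -1.7 mm / 600 = -0.0028.

>>> move_arm(
  increments=[
    {"xyz": [-0.0028, -0.0033, 0.0833], "yaw": 0, "grip": 50},
    {"xyz": [-0.0028, -0.0033, 0.1667], "yaw": 0, "grip": 50},
    {"xyz": [-0.0028, -0.0033, 0.2417], "yaw": 0, "grip": 40},
    {"xyz": [-0.0028, -0.0033, 0.2717], "yaw": 0, "grip": 35},
    {"xyz": [-0.0028, -0.0033, 0.2867], "yaw": 0, "grip": 30},
    {"xyz": [-0.0028, -0.0033, 0.2867], "yaw": 0, "grip": 30},
  ],
)

```text
time_s: 6.82
eef_pos: [0.4221, -0.2955, 0.0554]
orientation: [0.596, 3.074, 0.008]
wrist_force: [0.0, 0.7, 0.5]
finger_gap: 0.03
grasp_force: 0.0
```

```bash
python3 - <<'E'
from h import *
go(.4195,-.2917,.05)
from station import camera
for n in("side","top"):
    p,d=camera(n); np.savez(n+"2.npz",p=p,d=d)
a=np.load("side2.npz")["p"][195:265,240:310];b=np.load("top2.npz")["p"][200:270,350:420]
cv2.imwrite("pics/v2.png",np.hstack([cv2.resize(i,(400,400),interpolation=cv2.INTER_CUBIC) for i in(a,b)]))
E
```

```text
t 6.825 p [ 0.4221 -0.2955  0.0554] yawy 68.06 tilt [ 0.011  0.003 -1.   ] q [-0.616  0.162 -0.39   1.011  0.009 -0.233] F [0.  0.7 0.5] M [-0.041  0.032  0.001] gap 0.03
tool mm [3.9 2.6 5.4]
```

View pics/v2.png

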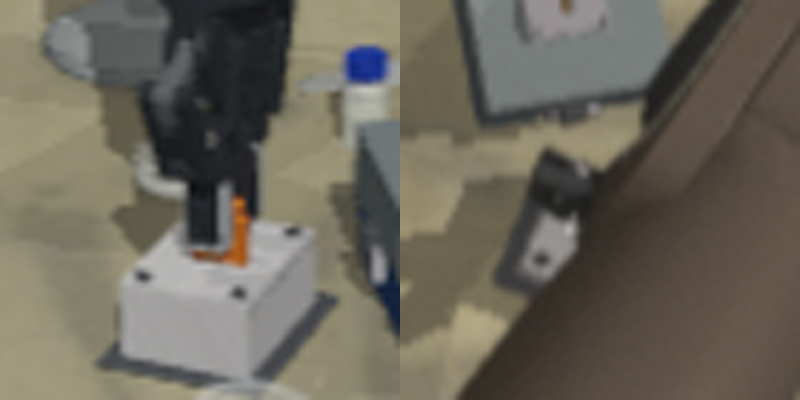

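The side view shows the fingers straddling the key, which is centred on the pads allowing for perspective. The arm hadn't settled yet, so I'll hold and re-read.

>>> move_arm(
  increments=[
    {"xyz": [0, 0, 0], "yaw": 0, "grip": 30},
    {"xyz": [0, 0, 0], "yaw": 0, "grip": 30},
    {"xyz": [0, 0, 0], "yaw": 0, "grip": 30},
  ],
)

```text
time_s: 7.3
eef_pos: [0.4226, -0.2953, 0.0549]
orientation: [0.595, 3.074, 0.008]
wrist_force: [-0.2, 0.2, -0.0]
finger_gap: 0.03
grasp_force: 0.0
```

```bash
python3 -c "
from h import *
go(.4195,-.2917,.049)"
```

```text
t 7.3 p [ 0.4226 -0.2953  0.0549] yawy 68.1 tilt [ 0.011  0.003 -1.   ] q [-0.615  0.163 -0.39   1.01   0.009 -0.233] F [-0.2  0.2 -0. ] M [-0.002  0.007 -0.007] gap 0.03
tool mm [4.2 2.1 5.9]
```

Converted, 6 mm / 600 = 0.01, 4 mm / 600 = 0.0067.

>>> move_arm(
  increments=[
    {"xyz": [0.0067, 0.0033, 0.005], "yaw": 0, "grip": 30},
    {"xyz": [0.0067, 0.0033, 0.01], "yaw": 0, "grip": 30},
    {"xyz": [0.0067, 0.0033, 0.01], "yaw": 0, "grip": 30},
    {"xyz": [0.0067, 0.0033, 0.01], "yaw": 0, "grip": 30},
  ],
)

```text
time_s: 7.8
eef_pos: [0.4195, -0.2918, 0.0486]
orientation: [0.595, 3.074, 0.008]
wrist_force: [0.5, -0.4, 0.2]
finger_gap: 0.0298
grasp_force: 0.0
```

```bash
python3 -c "
from h import *
go(.4195,-.2917,.049)"
```

```text
t 7.8 p [ 0.4195 -0.2918  0.0486] yawy 68.1 tilt [ 0.011  0.003 -1.   ] q [-0.613  0.16  -0.408  0.995  0.009 -0.231] F [ 0.5 -0.4  0.2] M [ 0.004  0.03  -0.034] gap 0.0298
tool mm [ 0.1  0.1 -0.4]
```

>>> move_arm(
  increments=[
    {"xyz": [0, 0, 0], "yaw": 0, "grip": 15},
    {"xyz": [0, 0, 0], "yaw": 0, "grip": 5},
    {"xyz": [0, 0, 0], "yaw": 0, "grip": 2},
    {"xyz": [0, 0, 0], "yaw": 0, "grip": 2},
    {"xyz": [0, 0, 0], "yaw": 0, "grip": 2},
    {"xyz": [0, 0, 0], "yaw": 0, "grip": 2},
  ],
)

```text
time_s: 8.55
eef_pos: [0.4197, -0.292, 0.0489]
orientation: [0.595, 3.074, 0.008]
wrist_force: [0.5, 0.5, 2.6]
finger_gap: 0.0078
grasp_force: 60.3
```

```bash
python3 -c "
from h import *
go(.4195,-.2917,.049)"
```

```text
t 8.55 p [ 0.4197 -0.292   0.0489] yawy 68.1 tilt [ 0.011  0.003 -1.   ] q [-0.613  0.16  -0.408  0.995  0.009 -0.231] F [0.5 0.5 2.6] M [ 0.001 -0.097  0.021] gap 0.0078
tool mm [ 0.3  0.2 -0.2]
```

Converted, -110 mm / 600 = -0.1833, -80 mm / 600 = -0.1333.

>>> move_arm(
  increments=[
    {"xyz": [0, 0, -0.0083], "yaw": 0, "grip": 2},
    {"xyz": [0, 0, -0.025], "yaw": 0, "grip": 2},
    {"xyz": [0, 0, -0.05], "yaw": 0, "grip": 2},
    {"xyz": [0, 0, -0.0833], "yaw": 0, "grip": 2},
    {"xyz": [0, 0, -0.1333], "yaw": 0, "grip": 2},
    {"xyz": [0, 0, -0.1833], "yaw": 0, "grip": 2},
    {"xyz": [0, 0, -0.1833], "yaw": 0, "grip": 2},
    {"xyz": [0, 0, -0.1833], "yaw": 0, "grip": 2},
    {"xyz": [0, 0, -0.1833], "yaw": 0, "grip": 2},
  ],
)

```text
time_s: 9.68
eef_pos: [0.4178, -0.2918, 0.1576]
orientation: [0.595, 3.076, 0.009]
wrist_force: [-0.1, 0.6, -1.3]
finger_gap: 0.0078
grasp_force: 60.1
```

```bash
python3 - <<'E'
from h import *
go(.5503,-.2595,.150)
from station import camera
p,d=camera("side"); np.savez("side3.npz",p=p,d=d)
a=p[185:265,235:335]
cv2.imwrite("pics/v3.png",cv2.resize(a,(750,600),interpolation=cv2.INTER_CUBIC))
E
```

```text
t 9.675 p [ 0.4178 -0.2918  0.1576] yawy 68.1 tilt [ 0.009  0.004 -1.   ] q [-0.615  0.103 -0.227  1.236  0.009 -0.232] F [-0.1  0.6 -1.3] M [-0.009 -0.003 -0.002] gap 0.0078
tool mm [-110.9   79.3    9. ]
```

View pics/v3.png

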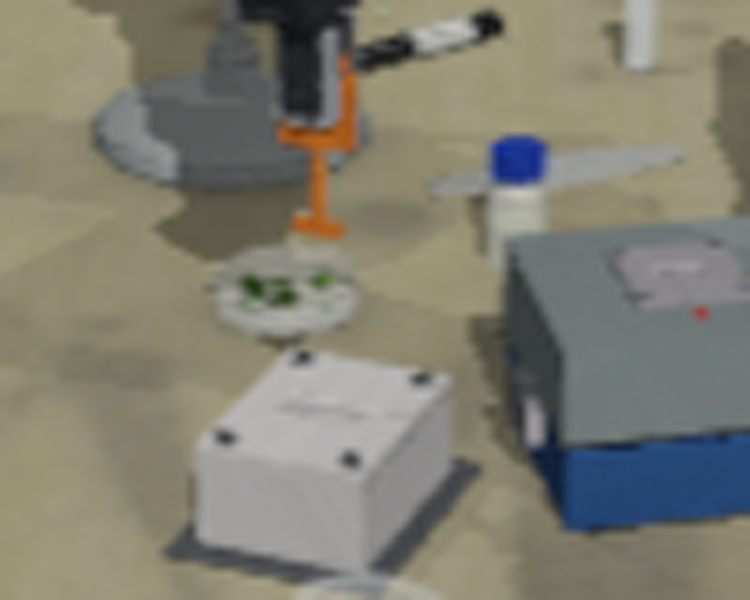

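The key is out of the mould and hangs upright. In the crop the stem is at about (319,185), the bit at (319,228), and the mould screws are at (302,357), (421,379), (351,459) and (226,437). I'll measure the key's offset in the grip.

```bash
python3 - <<'E'
from h import *
p=np.load("side3.npz")["p"]
Z=lambda x,y:np.array([(x+.5)/7.5-.5+235,(y+.5)/7.5-.5+185])
m=np.mean([Z(302,357),Z(421,379),Z(351,459),Z(226,437)],0)
print("mould bias px",m-proj("side",np.array([.4197,-.292,.046])))
hsv=cv2.cvtColor(p,cv2.COLOR_BGR2HSV); M=cv2.inRange(hsv,(5,130,100),(20,255,255)); M[:195]=0;M[225:]=0;M[:,:265]=0;M[:,290:]=0
for r in range(198,220):
    c=np.flatnonzero(M[r]); 
    if len(c): print(r,c.min(),c.max(),c.mean())
tip=np.array([.4178,-.2918,.1576])
for dz in(.009,.020,.03,.0405,.043): print(dz,proj("side",tip+dz*np.array([.009,.004,-1])))
print("px per mm x",proj("side",tip+[.01,0,0])-proj("side",tip))
E
```

```text
mould bias px [-0.06226943  0.04369143]
198 281 281 281.0
199 281 281 281.0
200 281 281 281.0
201 280 281 280.5
202 272 281 276.5
203 272 281 276.5
204 274 281 277.5
205 277 277 277.0
206 276 277 276.5
207 277 278 277.5
208 276 277 276.5
209 276 277 276.5
210 276 277 276.5
211 276 277 276.5
212 276 277 276.5
213 277 277 277.0
214 274 278 276.0
215 274 280 277.0
216 277 279 278.0
0.009 [276.88441501 204.12740618]
0.02 [276.96721646 207.94808317]
0.03 [277.04202108 211.39976478]
0.0405 [277.12008923 215.00203488]
0.043 [277.13860541 215.85641978]
px per mm x [ 3.8084625  -0.01222591]
```

Converted, -111 mm / 600 = -0.185, 79.3 mm / 600 = 0.1322, -32 degrees / 60 = -0.5333.

>>> move_arm(
  increments=[
    {"xyz": [-0.0467, 0.0333, 0], "yaw": -0.1333, "grip": 2},
    {"xyz": [-0.0933, 0.0667, 0], "yaw": -0.2667, "grip": 2},
    {"xyz": [-0.14, 0.1, 0], "yaw": -0.4, "grip": 2},
    {"xyz": [-0.185, 0.1322, 0], "yaw": -0.5333, "grip": 2},
    {"xyz": [-0.185, 0.1322, 0.0133], "yaw": -0.5333, "grip": 2},
    {"xyz": [-0.185, 0.1322, 0.0133], "yaw": -0.5333, "grip": 2},
    {"xyz": [-0.185, 0.1322, 0.0133], "yaw": -0.5333, "grip": 2},
  ],
)

```text
time_s: 10.6
eef_pos: [0.5499, -0.2601, 0.152]
orientation: [-0.273, 3.119, 0.004]
wrist_force: [1.0, -0.2, -0.9]
finger_gap: 0.0077
grasp_force: 60.0
```

```bash
python3 - <<'E'
from h import *
T=lambda x,y:((x+.5)/6-.5+350,(y+.5)/6-.5+172)
c=[onz("top",T(*q),.078)[:2] for q in((50,80),(245,45),(285,260),(85,295))]
for a,b in((3,0),(2,1),(1,0),(2,3)): v=c[a if 0 else b]-c[a]; print(np.linalg.norm(v),np.degrees(np.arctan2(v[1],v[0])))
print(np.mean(c,0))
go(.5504,-.2594,.140)
from station import camera
for n in("side","top"):
    p,d=camera(n); np.savez(n+"4.npz",p=p,d=d)
a=np.load("side4.npz")["p"][185:245,285:365];cv2.imwrite("pics/v4.png",cv2.resize(a,(800,600),interpolation=cv2.INTER_CUBIC))
E
```

```text
0.1137671143509322 9.376896423268905
0.11455561106473873 9.910498292750312
0.10361485384342427 101.64399453630176
0.10465313028183976 101.19225194858159
[ 0.54712621 -0.25655515]
t 10.6 p [ 0.5499 -0.2601  0.152 ] yawy 100.02 tilt [ 0.01   0.003 -1.   ] q [-0.445  0.287 -0.014  1.263  0.007 -0.62 ] F [ 1.  -0.2 -0.9] M [-0.033  0.003  0.009] gap 0.0077
tool mm [-0.5  0.6 12. ]
```

View pics/v4.png

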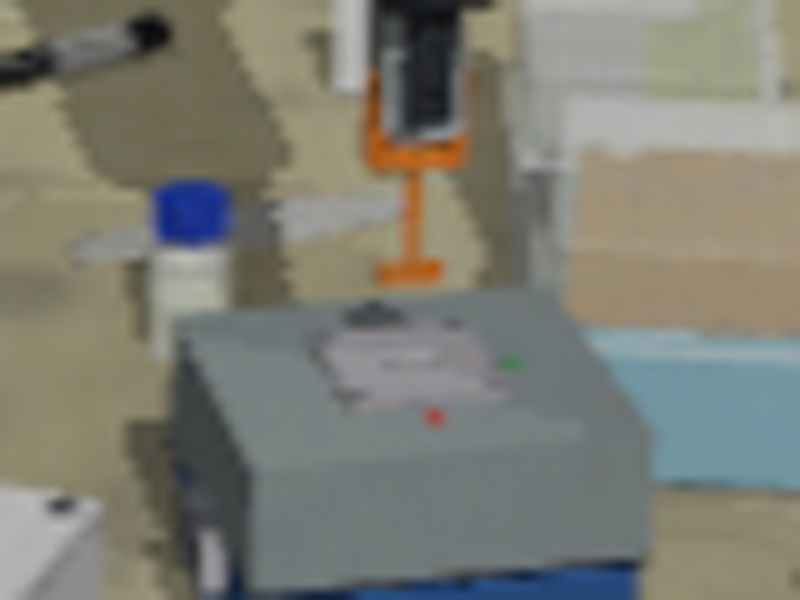

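The side view shows the key above the lock: bit centre at column 411 in the crop, keyhole and plate centre at about 410. I'll cross-check the rows numerically.

```bash
python3 - <<'E'
from h import *
for n in("side","top"):
    print(n,"hole",proj(n,np.array([.5504,-.2594,.082])),"bit",proj(n,np.array([.5499,-.2601,.152])+.043*np.array([.01,.003,-1])),"shoulder",proj(n,np.array([.5499,-.2601,.152])+.0089*np.array([.01,.003,-1])))
print("side mm px y,z",proj("side",np.array([.55,-.25,.08]))-proj("side",np.array([.55,-.26,.08])),proj("side",np.array([.55,-.26,.09]))-proj("side",np.array([.55,-.26,.08])))
p=np.load("side4.npz")["p"]
hsv=cv2.cvtColor(p,cv2.COLOR_BGR2HSV); M=cv2.inRange(hsv,(5,130,100),(20,255,255))
for r in range(194,216):
    c=np.flatnonzero(M[r,315:340])+315
    if len(c): print(r,c.min(),c.max(),c.mean())
print(p[216:228,312:340].max(2))
E
```

```text
side hole [325.3458269  221.56631059] bit [325.60071395 212.73615737] shoulder [325.81899033 201.29157002]
top hole [378.37991387 198.51998507] bit [379.73625516 196.85550747] shoulder [381.31642224 194.7395417 ]
side mm px y,z [-0.26386134 -1.5173128 ] [ 0.09718047 -3.28324098]
194 322 322 322.0
195 322 322 322.0
196 322 322 322.0
197 321 322 321.5
198 321 322 321.5
199 321 331 326.2857142857143
200 321 331 326.0
201 322 330 326.0
202 326 326 326.0
203 326 326 326.0
204 326 326 326.0
205 326 326 326.0
206 326 326 326.0
207 326 326 326.0
208 326 326 326.0
209 326 326 326.0
210 326 326 326.0
211 323 328 325.5
212 323 328 325.5
213 323 324 323.5
[[116 117 117 117 117 118 117  97  77  77  77  77  79 104 118 119 119 117
  116 118 118 118 118 119 118 118 117 117]
 [117 117 117 117 116 117 118 104  88  88  89  96 100 108 122 128 128 113
  103 117 121 118 118 118 118 118 118 118]
 [117 119 118 112 109 107 122 135 136 136 135 136 138 137 137 137 136 136
  135 133 125 118 118 118 118 118 118 118]
 [118 119 118 112 105 118 134 139 139 138 138 138 139 140 140 140 138 136
  135 136 132 123 118 1
[... 256 characters left out ...]
128 128 129 129 129 118 123 142 148 149 149 149 148 148 148 150 149 149
  144 139 138 129 123 121 117 118 118 118]
 [129 128 128 129 129 130 121 135 145 145 148 149 149 147 148 149 149 148
  148 148 147 132 120 120 118 118 118 119]
 [129 129 128 129 128 129 109 105 109 124 140 146 145 143 141 142 143 142
  138 137 138 138 137 129 120 118 118 118]
 [129 129 129 129 129 128 129 113 124 138 137 137 137 130 125 128 131 128
  132 132 131 130 129 124 120 119 119 118]
 [129 129 129 129 129 129 129 123 126 131 130 129 129 129 129 138 157 142
  129 129 129 128 128 128 128 129 124 120]
 [129 130 129 129 130 129 130 131 130 129 129 129 129 129 129 129 141 132
  129 129 128 127 128 128 129 129 128 128]]
```

Converted, 28 mm / 600 = 0.0467, 27 mm / 600 = 0.045, -0.5 degrees / 60 = -0.0083.

>>> move_arm(
  increments=[
    {"xyz": [-0.0008, 0.001, 0.0167], "yaw": 0, "grip": 2},
    {"xyz": [-0.0008, 0.001, 0.0333], "yaw": -0.0083, "grip": 2},
    {"xyz": [-0.0008, 0.001, 0.0383], "yaw": -0.0083, "grip": 2},
    {"xyz": [-0.0008, 0.001, 0.0417], "yaw": -0.0083, "grip": 2},
    {"xyz": [-0.0008, 0.001, 0.0433], "yaw": -0.0083, "grip": 2},
    {"xyz": [-0.0008, 0.001, 0.045], "yaw": -0.0083, "grip": 2},
    {"xyz": [-0.0008, 0.001, 0.0467], "yaw": -0.0083, "grip": 2},
    {"xyz": [-0.0008, 0.001, 0.0467], "yaw": -0.0083, "grip": 2},
  ],
)

```text
time_s: 11.7
eef_pos: [0.5513, -0.2594, 0.1242]
orientation: [-0.289, 3.118, 0.003]
wrist_force: [-4.1, -1.2, 1.1]
finger_gap: 0.0078
grasp_force: 60.3
```

```bash
python3 -c "
from h import *
go(.5504,-.2594,.125)"
```

```text
t 11.7 p [ 0.5513 -0.2594  0.1242] yawy 100.58 tilt [ 0.01   0.003 -1.   ] q [-0.443  0.296 -0.063  1.204  0.007 -0.628] F [-4.1 -1.2  1.1] M [-0.227  1.074  0.005] gap 0.0078
tool mm [ 0.9  0.2 -0.8]
```

Contact on the chamfer pushes toward −x, so I'll shift 1 mm that way and continue down gently.

Converted, 4 mm / 600 = 0.0067, 3 mm / 600 = 0.005.

>>> move_arm(
  increments=[
    {"xyz": [0.0017, 0, 0], "yaw": 0, "grip": 2},
    {"xyz": [0.0017, 0, 0.0017], "yaw": 0, "grip": 2},
    {"xyz": [0.0017, 0, 0.0033], "yaw": 0, "grip": 2},
    {"xyz": [0.0017, 0, 0.005], "yaw": 0, "grip": 2},
    {"xyz": [0.0017, 0, 0.0067], "yaw": 0, "grip": 2},
    {"xyz": [0.0017, 0, 0.0067], "yaw": 0, "grip": 2},
  ],
)

```text
time_s: 12.45
eef_pos: [0.5509, -0.2593, 0.12]
orientation: [-0.289, 3.117, 0.004]
wrist_force: [-0.1, -0.0, -0.2]
finger_gap: 0.008
grasp_force: 60.2
```

```bash
python3 -c "
from h import *
go(.5504,-.2594,.120)"
```

```text
t 12.45 p [ 0.5509 -0.2593  0.12  ] yawy 100.6 tilt [ 0.011  0.003 -1.   ] q [-0.444  0.297 -0.071  1.194  0.008 -0.629] F [-0.1 -0.  -0.2] M [-0.049  0.141  0.056] gap 0.008
tool mm [ 0.5 -0.  -0. ]
```

>>> move_arm(
  increments=[
    {"xyz": [0.0005, 0, 0.0033], "yaw": 0, "grip": 2},
    {"xyz": [0.0005, 0, 0.0067], "yaw": 0, "grip": 2},
    {"xyz": [0.0005, 0, 0.0083], "yaw": 0, "grip": 2},
    {"xyz": [0.0005, 0, 0.01], "yaw": 0, "grip": 2},
    {"xyz": [0.0005, 0, 0.01], "yaw": 0, "grip": 2},
  ],
)

```text
time_s: 13.08
eef_pos: [0.5512, -0.2596, 0.1171]
orientation: [-0.289, 3.114, 0.001]
wrist_force: [-4.4, 1.9, 15.0]
finger_gap: 0.0077
grasp_force: 62.4
```

```bash
python3 -c "
from h import *
st()"
```

```text
t 13.075 p [ 0.5512 -0.2596  0.1171] yawy 100.6 tilt [ 0.014  0.002 -1.   ] q [-0.444  0.295 -0.079  1.184  0.008 -0.629] F [-4.4  1.9 15. ] M [ 0.478  1.096 -0.002] gap 0.0077
```

Stopped on the upper pins with 15 N. I'll ease to about 6 N and rock clockwise.

Converted, -1.7 mm / 600 = -0.0028, 0.3 mm / 600 = 0.0005, 16 degrees / 60 = 0.2667.

>>> move_arm(
  increments=[
    {"xyz": [0.0005, 0, -0.0028], "yaw": 0, "grip": 2},
    {"xyz": [0.0005, 0, -0.0028], "yaw": 0.0833, "grip": 2},
    {"xyz": [0.0005, 0, -0.0028], "yaw": 0.1667, "grip": 2},
    {"xyz": [0.0005, 0, -0.0028], "yaw": 0.2167, "grip": 2},
    {"xyz": [0.0005, 0, -0.0028], "yaw": 0.2667, "grip": 2},
    {"xyz": [0.0005, 0, -0.0028], "yaw": 0.2667, "grip": 2},
  ],
)

```text
time_s: 13.82
eef_pos: [0.5503, -0.2594, 0.1158]
orientation: [0.147, 3.127, 0.006]
wrist_force: [0.5, 0.2, -1.2]
finger_gap: 0.0077
grasp_force: 60.0
```

```bash
python3 -c "
from h import *
st()"
```

```text
t 13.825 p [ 0.5503 -0.2594  0.1158] yawy 84.63 tilt [ 0.011  0.003 -1.   ] q [-0.444  0.297 -0.08   1.185  0.008 -0.351] F [ 0.5  0.2 -1.2] M [0.026 0.024 0.036] gap 0.0077
```

Converted, 1.7 mm / 600 = 0.0028, 1 mm / 600 = 0.0017, 2 degrees / 60 = 0.0333.

>>> move_arm(
  increments=[
    {"xyz": [0, 0, 0.0017], "yaw": 0, "grip": 2},
    {"xyz": [0, 0, 0.0028], "yaw": 0.0167, "grip": 2},
    {"xyz": [0, 0, 0.0028], "yaw": 0.0333, "grip": 2},
    {"xyz": [0, 0, 0.0028], "yaw": 0.0333, "grip": 2},
  ],
)

```text
time_s: 14.32
eef_pos: [0.5502, -0.2595, 0.1142]
orientation: [0.202, 3.124, 0.006]
wrist_force: [-0.4, 0.5, -1.2]
finger_gap: 0.0076
grasp_force: 60.0
```

```bash
python3 -c "
from h import *
st()"
```

```text
t 14.325 p [ 0.5502 -0.2595  0.1142] yawy 82.59 tilt [ 0.011  0.003 -1.   ] q [-0.444  0.298 -0.083  1.182  0.007 -0.315] F [-0.4  0.5 -1.2] M [-0.029  0.011  0.045] gap 0.0076
```

Converted, 3 mm / 600 = 0.005, 2 mm / 600 = 0.0033.

>>> move_arm(
  increments=[
    {"xyz": [0, 0, 0.0017], "yaw": 0, "grip": 2},
    {"xyz": [0, 0, 0.0033], "yaw": 0, "grip": 2},
    {"xyz": [0, 0, 0.005], "yaw": 0, "grip": 2},
    {"xyz": [0, 0, 0.005], "yaw": 0, "grip": 2},
  ],
)

```text
time_s: 14.82
eef_pos: [0.5502, -0.2594, 0.111]
orientation: [0.202, 3.125, 0.006]
wrist_force: [0.1, 0.6, -0.4]
finger_gap: 0.0081
grasp_force: 60.0
```

```bash
python3 -c "
from h import *
st()"
```

```text
t 14.825 p [ 0.5502 -0.2594  0.111 ] yawy 82.6 tilt [ 0.011  0.003 -1.   ] q [-0.444  0.299 -0.088  1.175  0.007 -0.315] F [ 0.1  0.6 -0.4] M [-0.003  0.043 -0.008] gap 0.0081
```

Converted, 6 mm / 600 = 0.01, 5 mm / 600 = 0.0083.

>>> move_arm(
  increments=[
    {"xyz": [0, 0, 0.0033], "yaw": 0, "grip": 2},
    {"xyz": [0, 0, 0.0067], "yaw": 0, "grip": 2},
    {"xyz": [0, 0, 0.0083], "yaw": 0, "grip": 2},
    {"xyz": [0, 0, 0.01], "yaw": 0, "grip": 2},
    {"xyz": [0, 0, 0.01], "yaw": 0, "grip": 2},
  ],
)

```text
time_s: 15.45
eef_pos: [0.5507, -0.2596, 0.1084]
orientation: [0.202, 3.121, 0.004]
wrist_force: [-6.3, 2.8, 16.7]
finger_gap: 0.0076
grasp_force: 62.7
```

```bash
python3 -c "
from h import *
st()"
```

```text
t 15.45 p [ 0.5507 -0.2596  0.1084] yawy 82.6 tilt [ 0.014  0.002 -1.   ] q [-0.444  0.298 -0.095  1.166  0.008 -0.315] F [-6.3  2.8 16.7] M [ 0.631  1.299 -0.017] gap 0.0076
```

Converted, -1.8 mm / 600 = -0.003, -36 degrees / 60 = -0.6.

>>> move_arm(
  increments=[
    {"xyz": [0, 0, -0.003], "yaw": 0, "grip": 2},
    {"xyz": [0, 0, -0.003], "yaw": -0.1333, "grip": 2},
    {"xyz": [0, 0, -0.003], "yaw": -0.2667, "grip": 2},
    {"xyz": [0, 0, -0.003], "yaw": -0.4, "grip": 2},
    {"xyz": [0, 0, -0.003], "yaw": -0.5, "grip": 2},
    {"xyz": [0, 0, -0.003], "yaw": -0.5667, "grip": 2},
    {"xyz": [0, 0, -0.003], "yaw": -0.6, "grip": 2},
    {"xyz": [0, 0, -0.003], "yaw": -0.6, "grip": 2},
  ],
)

```text
time_s: 16.45
eef_pos: [0.5502, -0.2594, 0.1068]
orientation: [-0.772, 3.034, 0.001]
wrist_force: [-0.1, -0.6, 0.2]
finger_gap: 0.0081
grasp_force: 60.0
```

```bash
python3 -c "
from h import *
st()"
```

```text
t 16.45 p [ 0.5502 -0.2594  0.1068] yawy 118.56 tilt [ 0.011  0.003 -1.   ] q [-0.444  0.301 -0.095  1.167  0.007 -0.943] F [-0.1 -0.6  0.2] M [0.088 0.036 0.034] gap 0.0081
```

Converted, 9 mm / 600 = 0.015, 8 mm / 600 = 0.0133.

>>> move_arm(
  increments=[
    {"xyz": [0, 0, 0.0033], "yaw": 0, "grip": 2},
    {"xyz": [0, 0, 0.0067], "yaw": 0, "grip": 2},
    {"xyz": [0, 0, 0.01], "yaw": 0, "grip": 2},
    {"xyz": [0, 0, 0.0133], "yaw": 0, "grip": 2},
    {"xyz": [0, 0, 0.015], "yaw": 0, "grip": 2},
    {"xyz": [0, 0, 0.015], "yaw": 0, "grip": 2},
  ],
)

```text
time_s: 17.2
eef_pos: [0.5506, -0.2595, 0.0994]
orientation: [-0.773, 3.032, -0.001]
wrist_force: [-2.5, 0.5, 7.1]
finger_gap: 0.0079
grasp_force: 61.4
```

```bash
python3 -c "
from h import *
st()"
```

```text
t 17.2 p [ 0.5506 -0.2595  0.0994] yawy 118.59 tilt [ 0.012  0.002 -1.   ] q [-0.444  0.303 -0.108  1.149  0.007 -0.943] F [-2.5  0.5  7.1] M [ 0.363  0.652 -0.005] gap 0.0079
```

Resting on the rotor at 28 mm with 7 N, as expected. Next I turn the key back to straight (100.5°).

Converted, 5 mm / 600 = 0.0083, 4 mm / 600 = 0.0067, 18 degrees / 60 = 0.3.

>>> move_arm(
  increments=[
    {"xyz": [0, 0, 0], "yaw": 0.1167, "grip": 2},
    {"xyz": [0, 0, 0], "yaw": 0.2167, "grip": 2},
    {"xyz": [0, 0, 0], "yaw": 0.3, "grip": 2},
    {"xyz": [0, 0, 0], "yaw": 0.3, "grip": 2},
    {"xyz": [0, 0, 0.0033], "yaw": 0.3, "grip": 2},
    {"xyz": [0, 0, 0.0067], "yaw": 0.3, "grip": 2},
    {"xyz": [0, 0, 0.0083], "yaw": 0.3, "grip": 2},
    {"xyz": [0, 0, 0.0083], "yaw": 0.3, "grip": 2},
  ],
)

```text
time_s: 18.2
eef_pos: [0.5504, -0.2594, 0.0939]
orientation: [-0.29, 3.116, 0.003]
wrist_force: [-1.8, 0.5, 4.7]
finger_gap: 0.0077
grasp_force: 61.1
```

```bash
python3 -c "
from h import *
st()"
```

```text
t 18.2 p [ 0.5504 -0.2594  0.0939] yawy 100.63 tilt [ 0.012  0.003 -1.   ] q [-0.444  0.306 -0.117  1.138  0.007 -0.63 ] F [-1.8  0.5  4.7] M [0.292 0.538 0.018] gap 0.0077
```

Converted, 2 mm / 600 = 0.0033, 1 mm / 600 = 0.0017.

>>> move_arm(
  increments=[
    {"xyz": [0, 0, 0.0017], "yaw": 0, "grip": 2},
    {"xyz": [0, 0, 0.0033], "yaw": 0, "grip": 2},
    {"xyz": [0, 0, 0.0033], "yaw": 0, "grip": 2},
    {"xyz": [0, 0, 0.0033], "yaw": 0, "grip": 2},
  ],
)

```text
time_s: 18.7
eef_pos: [0.5505, -0.2595, 0.0938]
orientation: [-0.29, 3.115, 0.001]
wrist_force: [-6.5, 3.3, 16.9]
finger_gap: 0.0079
grasp_force: 62.6
```

```bash
python3 - <<'E'
from h import *
st()
from station import camera
p,d=camera("side"); a=p[185:245,285:365];cv2.imwrite("pics/v5.png",cv2.resize(a,(800,600),interpolation=cv2.INTER_CUBIC))
E
```

```text
t 18.7 p [ 0.5505 -0.2595  0.0938] yawy 100.63 tilt [ 0.013  0.002 -1.   ] q [-0.444  0.305 -0.119  1.136  0.007 -0.629] F [-6.5  3.3 16.9] M [6.270e-01 1.435e+00 1.000e-03] gap 0.0079
```

View pics/v5.png

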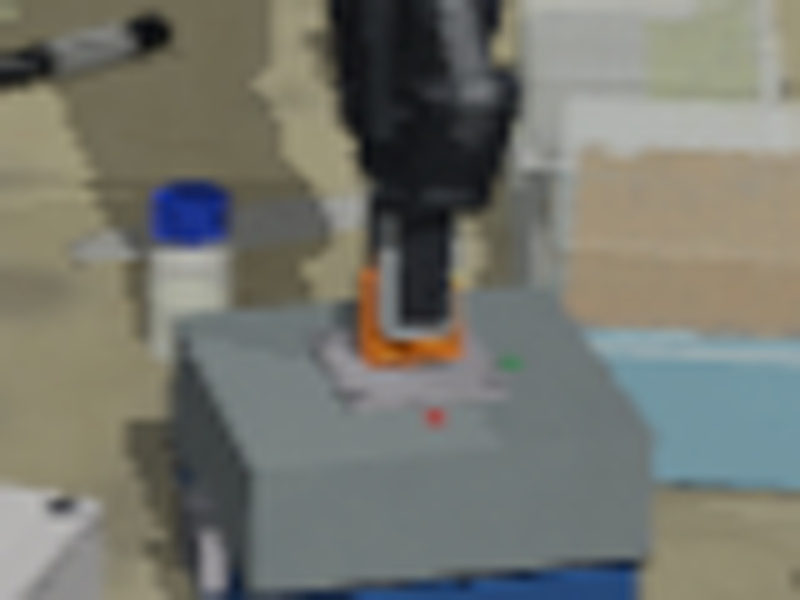

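The shoulder is seated on the plate (crop row 365), with a hard stop at 17 N. Next is the clockwise turn.

Converted, -0.5 mm / 600 = -0.0008, 48 degrees / 60 = 0.8.

>>> move_arm(
  increments=[
    {"xyz": [0, 0, -0.0008], "yaw": 0.1333, "grip": 2},
    {"xyz": [0, 0, -0.0008], "yaw": 0.2667, "grip": 2},
    {"xyz": [0, 0, -0.0008], "yaw": 0.4, "grip": 2},
    {"xyz": [0, 0, -0.0008], "yaw": 0.5333, "grip": 2},
    {"xyz": [0, 0, -0.0008], "yaw": 0.6667, "grip": 2},
    {"xyz": [0, 0, -0.0008], "yaw": 0.8, "grip": 2},
    {"xyz": [0, 0, -0.0008], "yaw": 0.8, "grip": 2},
  ],
)

```text
time_s: 19.62
eef_pos: [0.5508, -0.2597, 0.0938]
orientation: [1.004, 2.964, 0.009]
wrist_force: [-4.5, 1.4, 13.2]
finger_gap: 0.0078
grasp_force: 62.0
```

```bash
python3 -c "
from h import *
st()"
```

```text
t 19.625 p [ 0.5508 -0.2597  0.0938] yawy 52.57 tilt [ 0.013  0.002 -1.   ] q [-0.444  0.306 -0.118  1.136  0.007  0.209] F [-4.5  1.4 13.2] M [0.393 0.981 0.019] gap 0.0078
```

Converted, 50 degrees / 60 = 0.8333.

>>> move_arm(
  increments=[
    {"xyz": [0, 0, 0], "yaw": 0.1333, "grip": 2},
    {"xyz": [0, 0, 0], "yaw": 0.2667, "grip": 2},
    {"xyz": [0, 0, 0], "yaw": 0.4, "grip": 2},
    {"xyz": [0, 0, 0], "yaw": 0.5333, "grip": 2},
    {"xyz": [0, 0, 0], "yaw": 0.6667, "grip": 2},
    {"xyz": [0, 0, 0], "yaw": 0.7667, "grip": 2},
    {"xyz": [0, 0, 0], "yaw": 0.8333, "grip": 2},
    {"xyz": [0, 0, 0], "yaw": 0.8333, "grip": 2},
  ],
)

```text
time_s: 20.62
eef_pos: [0.5505, -0.2599, 0.0938]
orientation: [2.165, 2.265, 0.015]
wrist_force: [-5.4, 1.2, 14.0]
finger_gap: 0.0077
grasp_force: 62.2
```

```bash
python3 -c "
from h import *
st()"
```

```text
t 20.625 p [ 0.5505 -0.2599  0.0938] yawy 2.61 tilt [ 0.012  0.001 -1.   ] q [-0.444  0.305 -0.118  1.137  0.006  1.081] F [-5.4  1.2 14. ] M [0.124 1.371 0.157] gap 0.0077
```

Converted, 4 degrees / 60 = 0.0667.

>>> move_arm(
  increments=[
    {"xyz": [0, 0, 0], "yaw": 0.0333, "grip": 2},
    {"xyz": [0, 0, 0], "yaw": 0.0667, "grip": 2},
    {"xyz": [0, 0, 0], "yaw": 0.0667, "grip": 2},
    {"xyz": [0, 0, 0], "yaw": 0.0667, "grip": 2},
  ],
)

```text
time_s: 21.12
eef_pos: [0.5504, -0.2599, 0.0938]
orientation: [2.242, 2.189, 0.015]
wrist_force: [-4.6, 1.5, 14.4]
finger_gap: 0.0075
grasp_force: 62.2
```

```bash
python3 - <<'E'
from h import *
st()
from station import camera
p,d=camera("side"); a=p[185:255,285:375]; p0=np.load("side3.npz")["p"][185:255,285:375]
cv2.imwrite("pics/v6.png",np.hstack([cv2.resize(i,(400,311),interpolation=cv2.INTER_CUBIC) for i in(p0,a)]))
E
```

```text
t 21.125 p [ 0.5504 -0.2599  0.0938] yawy -1.36 tilt [ 0.012  0.001 -1.   ] q [-0.444  0.305 -0.118  1.137  0.006  1.15 ] F [-4.6  1.5 14.4] M [0.096 1.366 0.173] gap 0.0075
```

View pics/v6.png

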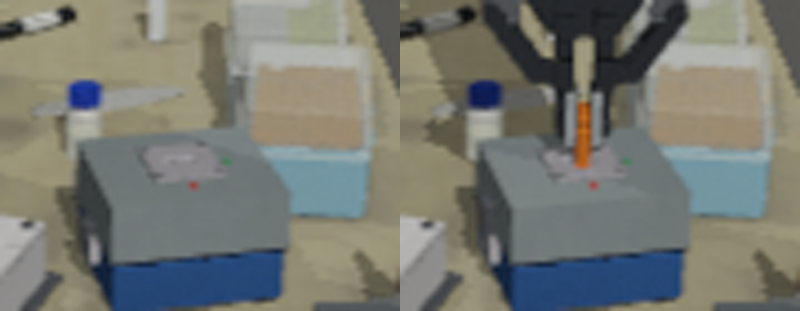

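Converted, 5 degrees / 60 = 0.0833.

>>> move_arm(
  increments=[
    {"xyz": [0, 0, 0], "yaw": 0.05, "grip": 2},
    {"xyz": [0, 0, 0], "yaw": 0.0833, "grip": 2},
    {"xyz": [0, 0, 0], "yaw": 0.0833, "grip": 2},
    {"xyz": [0, 0, 0], "yaw": 0.0833, "grip": 2},
  ],
)

```text
time_s: 21.68
eef_pos: [0.5504, -0.2599, 0.0938]
orientation: [2.335, 2.09, 0.015]
wrist_force: [-5.5, 1.3, 13.3]
finger_gap: 0.0079
grasp_force: 62.4
```

```bash
python3 - <<'E'
from h import *
s,R=st(); print(s["effort"])
from station import camera
p,d=camera("side"); np.savez("side7.npz",p=p); p0=np.load("side4.npz")["p"]
q,d=camera("top"); np.savez("top7.npz",p=q); q0=np.load("top0.npz")["p"]
a=[cv2.resize(i,(400,300),interpolation=cv2.INTER_CUBIC) for i in(p0[222:249,295:331],p[222:249,295:331],q0[205:229,355:387],q[205:229,355:387])]
cv2.imwrite("pics/v7.png",np.vstack([np.hstack(a[:2]),np.hstack(a[2:])]))
E
```

```text
t 21.675 p [ 0.5504 -0.2599  0.0938] yawy -6.34 tilt [ 0.012  0.001 -1.   ] q [-0.444  0.305 -0.118  1.137  0.006  1.237] F [-5.5  1.3 13.3] M [0.013 1.431 0.36 ] gap 0.0079
[  0.36820024 -46.09576106  31.16608143  -2.54716918   0.66230748
   0.35452369]
```

View pics/v7.png

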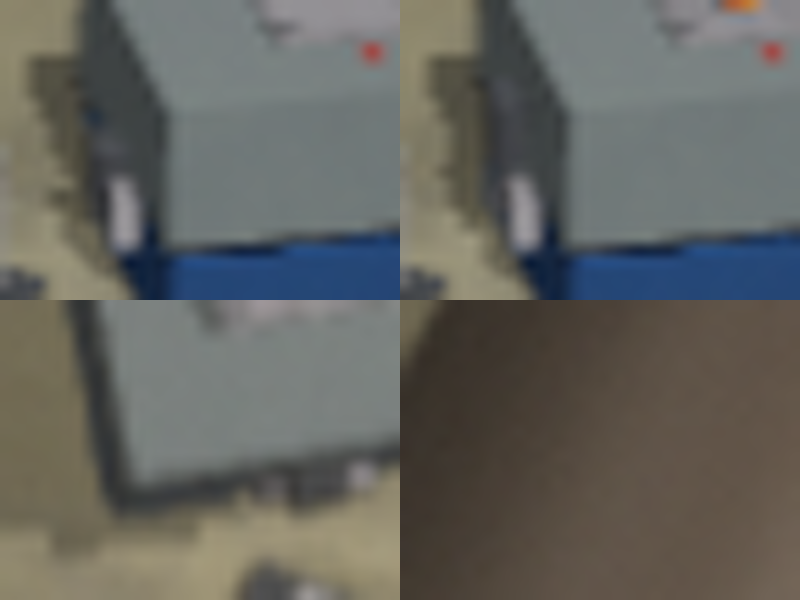

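The bolt on the box front has risen: the dark piece at about (110,140) in the left crop is now at (510,95) on the right. Turning torque jumped from 0.17 to 0.36 N m, so the rotor is on its stop. The key is home and held, so I'm handing in.

```bash
python3 -c "
from station import env
print(env.finish_job())"
```

```text
the job is handed in; nothing more can be done
None
```

The key is fully home in the lock, turned about a quarter turn clockwise onto its stop (bolt raised), and still held there; I handed the job in at about 22 s, and nothing else on the bench was seen to move.

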